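# Set the cold-air damper of a pastry case

### The job

Open the cold-air damper of the pastry case to the second of its three narrow notches, counted from the closed gate where it now rests: lift the red pull until the lever's tooth is clear of the comb, slide it along, let it drop fully home in that notch, and let go. Leave the desserts standing where they are.

Things in the scene. Friction and masses are not known exactly. Their poses are not given: they have to be found in the camera images.
- outlet: Fixed steel cold-air outlet box, 150 (x) x 460 (y) x 70 mm high. Origin: centre of its underside; z up; x points away from the side where the red pull sticks out; y is the way the damper opens. x and y below are in this frame. A white plate on top covers the air slots at -y, a lever lies across it; a brass comb 8 mm thick stands along y at x = -60 mm, upper edge z 86 mm.
- damper (a joint): Travel of the white plate (180 x 108 mm, 0.5 kg) to +y in m: 0 shut, 0.160 end stop. Lever and pull ride on it: the pull's middle is at y = -0.120 + this value. About 1 N slides it, about 3 N with the tooth dragging on the comb. The lever's tooth, 10 mm wide, starts in the comb's wide closed gate; then come notches at nominally 0.060, 0.100, 0.140.
- notch2 (a point): Nominal middle of the second notch, at the comb's upper edge, axes as the outlet's. Notches are 14 mm wide, lands between them 26 mm. The comb is bolted through long holes: all its notches together lie up to 8 mm either way along y from nominal, which is not measured; feel for it or look. Edges are square: a tooth down in a notch stops dead sideways and must be lifted out.
- lever (a joint): Lever angle in rad: 0 is level, the tooth fully down in gate or notch; it grows as the pull is lifted, stop at 0.45. Above 0.07 the tooth is clear of the comb; resting on a land it reads about 0.067. Pivot parallel to y at x = +45, z 90 mm. Weight and a light spring press it down: the lip takes 5 to 9 N to lift; let go, it falls by itself, but a hard push on a cheek can hold it up by friction.
- pull (a point): Middle of the underside of the red pull's front lip (a round bar, 10 mm diameter, along y), 85 mm above the table when level, 215 mm from the pivot (0.07 rad lifts it 15 mm); axes as the lever's. The pull is a channel open below, in front and behind, 60 mm long from the lip to +x, 84 mm wide, top 6 mm thick.
- pocket (a point): Middle of the hollow under the red pull, 30 mm behind the lip (+x) and 15 mm below its underside. Side cheeks 4 mm thick, 76 mm apart inside, reach 30 mm below the lip's underside. The box's face is 95 mm behind the lip; nothing stands under the pull. Closed fingers tilted about 40 degrees reach in under the lip from the front, lift it, and push a cheek sideways from inside.
- cup: Clear dessert cup with cream and orange fruit, loose, 80 mm diameter at the rim, 56 mm at the foot, 90 mm high with fruit; behind the outlet (+x side). Origin: centre of its underside.
- ramekin: White ramekin of custard, loose, 90 mm diameter, 46 mm high; out in front of the red pull, 330 to 370 mm from the outlet's middle. Origin: centre of its underside.
- tart: Fruit tart in a red case, loose, 96 mm diameter, 50 mm high; behind the outlet (+x side). Origin: centre of its underside.
Things that resemble listed ones, but are neither listed nor needed, are in the scene too. What is shaped like the ramekin but black or pink is not meant.

How it is judged:
By the outcome, as a careful person would: the job done as asked, in the order asked, and still so for the second after the job is handed in, with the robot touching nothing.
It also fails if it takes over 42 s, if anything falls off the work surface, if the arm or the gripper's body presses on something with over 40 N, if the wrist force passes 120 N, or if a joint passes its speed limit or range.

### The arm

A 6-joint arm with a two-finger parallel gripper is mounted at the origin on the work surface. World frame = base frame: x ahead of the robot, y to its left, z up, the work surface at z = 0. Lengths are in m, angles in rad, forces in N, time in s.
With the tool pointing down it reaches from about 0.3 to 0.85 m from the base axis. Payload 4.2 kg.
Tool frame: the origin (TCP) lies on the centre line of the jaws, within the pads' length; the fingertips stand 8 mm ahead of it and the grasp point (between the pads) lies 11 mm behind it; z points along the fingers, y is the line along which they close (so a half turn about z gives the same grasp; the last joint's range is limited). The gripper opens to 91 mm and grips with 3 to 60 N. Pads are 32 mm wide; open, the fingers measure 118 mm over their backs; the gripper's body (76 mm by 178 mm) begins 60 mm behind the grasp point.
Start: joints at [-1.18, 0.32, 1.565, -0, 1.257, -0.02], TCP at [0.23, -0.527, 0.222] pointing down, gripper open.
Joint ranges: [-3.11, 3.11], [-0.84, 2.01], [0.21, 2.61], [-1.34, 4.49], [0.05, 2.63], [-2.56, 2.56]. Speed limits (rad/s): [2.57, 2.57, 3.14, 3.14, 3.14, 3.14].

### API

Orientations are given as a rotation vector (axis times angle).
In Python, from station import robot, cams gives the robot as it stands.
- The arm moves only by the tool arm_command, never from a script. Its argument "deltas" is text: rows parted by semicolons, each of 7 numbers parted by spaces: the shift along the world's x, y, z in cm, then the turn, a rotation vector about the world's x, y, z in rad, then the gripper command: -1 is shut, 1 is fully open, values between are in proportion. In form: x y z wx wy wz hand; .... A call has 1 to 5 rows; each row shifts and turns the commanded pose from where the row before left it; what a row does not reach is not made up. A row lasts 1/8 s, in which the tool goes at most 62.5 mm and 10.7 degrees, less where a joint would pass 70% of its speed; a pose out of reach is approached as far as the arm can. A call with a gripper value outside its range is refused whole. The fingers move at their own pace and stop on an object; "grip_force" is the grip in N (left out, the last holds). Time passes only in rows, so rows that do not move let the fingers close. It gives the time, the measured TCP pose, the force, the opening and the grip force at its end, in the units of the state.
- robot.sense(): the state, without advancing time (a new reading comes with each control period).
- cams.snapshot(name): name is "scene" or "side" or "wrist"; returns the picture (384x512x3 uint8, blue, green, red); there is no depth.
- cams.calibration(name): a dict with "K" (3x3 intrinsics, pixels), "R" (3x3) and "t" (3): a world point X has camera coordinates R X + t. Camera axes: x right, y down, z forward; pixel columns grow to the right and rows downward; lengths in m; the calibration is good to about 2 mm. A picture is of the moment at which its call begins: read the wrist's pose just before it. calibration takes no time and is no camera call; for the wrist camera it gives the pose at the moment of the call.
- robot.job_done(): hands the job in; it is judged then, once.
The state is a dict: "time_s": time; "qpos": joint angles; "dq": joint speeds; "effort": joint torques, N m; "ee_pos": TCP position; "tcp_rot": TCP orientation; "contact_force": force on the tool from outside, world axes, zero at the start; "ft_torque": the same for the moment, N m; "grip_width": opening from 0.0 (shut) to 1.0 (fully open); "finger_force": force on a finger pad.
Only numpy, scipy, OpenCV 4.12 (cv2) and the standard library are available. Lean on these libraries where they do the work, as an engineer would, in place of code of your own. Each camera call takes 0.05 s, during which the arm holds its last target. There are 200 camera calls.

## Working session

There is one attempt and no reset: what is moved stays moved. The work goes in short steps, Python scripts to look and compute and a tool call to move; the robot and the scene stay as the last step left them, time stands still between calls to the robot, and variables do not carry over. Pictures are saved under pics/ and viewed, at most 10 in all, crops included, and the job is handed in when it is done.

Besides the shell and the picture viewer there is one more tool, called after "Request:" as a command line: name --argument value ..., lists and objects as JSON in quotes. arm_command: Moves the arm, as the interface text tells. Its arguments: {"type":"object","properties":{"deltas":{"type":"string"},"grip_force":{"type":"number"}},"required":["deltas"]}

```bash
mkdir -p pics; ls
cat > h.py <<'E'
import numpy as np,cv2
from station import robot,cams
def ray(c,px):
    K,R,t=[np.array(c[k],float) for k in "KRt"]
    d=R.T@np.linalg.inv(K)@np.array([px[0],px[1],1.]); return -R.T@t.ravel(),d
def onz(c,px,z):
    o,d=ray(c,px); return o+d*(z-o[2])/d[2]
def proj(c,X):
    K,R,t=[np.array(c[k],float) for k in "KRt"]
    p=K@(R@np.array(X,float)+t.ravel()); return p[:2]/p[2]
def tri(cs,ps):
    A=np.zeros((3,3));b=np.zeros(3)
    for c,p in zip(cs,ps):
        o,d=ray(c,p); d=d/np.linalg.norm(d); M=np.eye(3)-np.outer(d,d); A+=M;b+=M@o
    return np.linalg.solve(A,b)
E
python3 - <<'E'
from h import *
np.set_printoptions(precision=3,suppress=True)
ims=[cams.snapshot(n) for n in("scene","side")]
for n,i in zip(("scene","side"),ims):
    cv2.imwrite(f"pics/{n}0.png",i)
    c=cams.calibration(n);print(n,-np.array(c["R"]).T@np.array(c["t"]).ravel(),np.array(c["K"])[0])
    h=cv2.cvtColor(i,cv2.COLOR_BGR2HSV)
    m=((h[...,0]<8)|(h[...,0]>172))&(h[...,1]>150)&(h[...,2]>80)
    k,_,s,ce=cv2.connectedComponentsWithStats(m.astype(np.uint8))
    for j in range(1,k):
        if s[j,4]>30: print(s[j],ce[j])
cv2.imwrite("pics/both0.png",cv2.resize(np.hstack(ims),(800,300)))
print(robot.sense())
E
```

```text
pics
scene [1.302 0.085 0.939] [390.654   0.    264.261]
[ 83 169   7   7  31] [ 85.71 172.  ]
[222 184  34  34 619] [237.355 199.504]
[365 196   6   6  33] [367.455 198.727]
[364 208   7   7  38] [367.053 211.079]
[ 450  262   62  106 2948] [479.318 320.108]
side [0.349 0.807 0.913] [479.087   0.    256.913]
[229 156  39  32 567] [248.681 169.053]
[220 299  10   9  68] [224.544 302.632]
[242 304   9  10  75] [246.053 308.533]
[216 318  38  12  51] [234.059 325.569]
[ 35 374  25  10 157] [ 44.656 379.662]
{'time_s': 0.1, 'qpos': array([-1.18 ,  0.32 ,  1.566,  0.   ,  1.257, -0.02 ]), 'dq': array([ 0.   , -0.002, -0.002,  0.   , -0.   , -0.   ]), 'effort': array([  0.001, -41.333, -23.251,   0.073,   0.042,  -0.   ]), 'ee_pos': array([ 0.229, -0.527,  0.221]), 'tcp_rot': array([-3.074, -0.64 ,  0.   ]), 'contact_force': array([-0.687, -0.383,  0.644]), 'ft_torque': array([-0.057, -0.014,  0.025]), 'finger_force': 0.0, 'grip_width': 0.9980220639007604}
```

View pics/scene0.png

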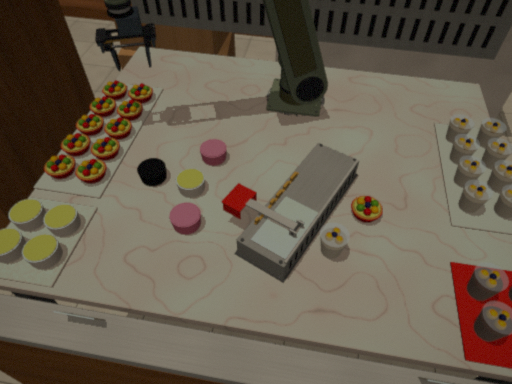

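View pics/side0.png

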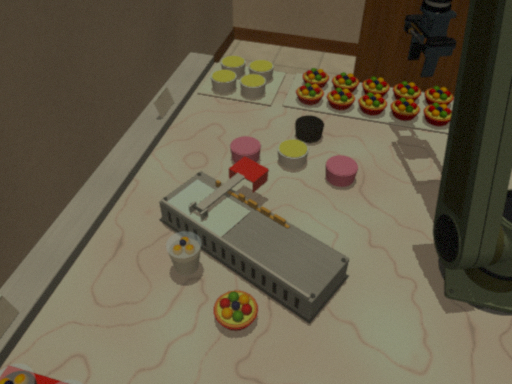

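The scene view shows the outlet running from about (240,250) to (358,155). The red pull is at (237,200), and at (248,170) in the side view. The ramekin candidates are yellow custard (190,181), black (152,172), pink (213,152) and pink (186,218), plus four tray ramekins on the left. The loose white and yellow one at (190,181) fits, since it stands in front of the pull. I'll enlarge to confirm it and read the corners.

Run:
```python
from h import *
a=cv2.imread("pics/scene0.png")[135:280,135:385];b=cv2.imread("pics/side0.png")[110:320,145:365]
cv2.imwrite("pics/c1.png",cv2.resize(a,None,fx=3.2,fy=3.2,interpolation=2))
cv2.imwrite("pics/c2.png",cv2.resize(b,None,fx=2.8,fy=2.8,interpolation=2))
```

```text
(no output)
```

View pics/c1.png

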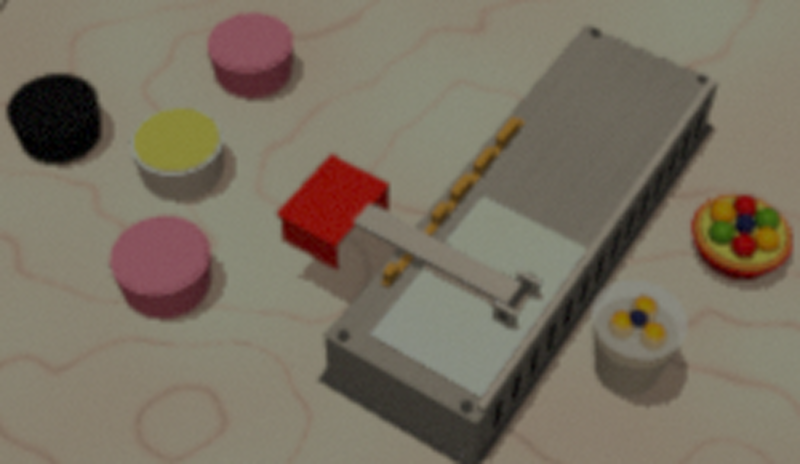

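View pics/c2.png

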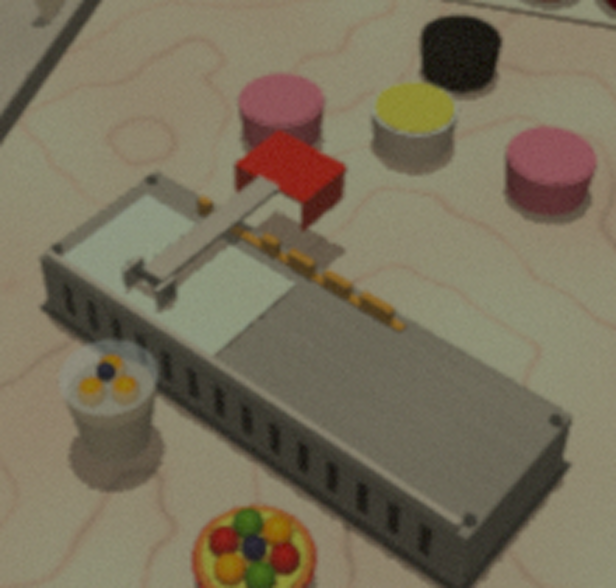

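The crops confirm the meant ramekin, white with yellow custard at c1 (178,150). The comb's lands are at c1 (391,272), (440,212), (462,187), (486,160) and (510,132), so notch 2 is near c1 (474,173). Next I measure the outlet pose and the comb offset.

Run:
```python
from h import *
np.set_printoptions(precision=4,suppress=True)
cs=[cams.calibration(n) for n in("scene","side")]
s=lambda p:np.array(p)/3.2+135+(.5/3.2-.5); d=lambda p:np.array(p)/2.8+[145,110]+(.5/2.8-.5)
P1=[(343,335),(467,406),(703,79),(596,33)];P2=[(152,180),(57,248),(470,520),(557,421)]
T=np.array([tri(cs,[s(a),d(b)]) for a,b in zip(P1,P2)]);print(T)
o=T.mean(0);y=(T[3]+T[2]-T[0]-T[1]);y[2]=0;y/=np.linalg.norm(y);x=np.array([y[1],-y[0],0])
print("centre",o,"y",y,"x",x,"yaw",np.arctan2(x[1],x[0]))
for k in (0,1):
    print([onz(cs[k],q,.071) for q in [(s,d)[k](p) for p in (P1,P2)[k]]], )
o[2]=0
np.savez("o.npz",o=o,x=x,y=y)
loc=lambda X:np.array([(X-o)@x,(X-o)@y,X[2]])
for k,n in enumerate(("scene","side")):
    h=cv2.cvtColor(cv2.imread(f"pics/{n}0.png"),cv2.COLOR_BGR2HSV)
    # profile of brass along comb top edge
    m=((h[...,0]>10)&(h[...,0]<25)&(h[...,1]>130)&(h[...,2]>80))
    q=[]
    for yy in np.arange(-.17,.06,.002):
        v=0
        for xx in(-.062,-.060,-.058):
            p=proj(cs[k],o+xx*x+yy*y+[0,0,.085]); u,w=np.round(p).astype(int); v+=m[w-1:w+2,u-1:u+2].sum()
        q.append(v)
    print(n,[(round(-.17+.002*i,3),int(v)) for i,v in enumerate(q)])
for n,zz,P in(("ram",.046,[(178,142)]),("pinkA",.046,[(165,255)]),("pinkB",.046,[(251,45)]),("black",.046,[(55,105)])):
    X=onz(cs[0],s(P[0]),zz);print(n,X,loc(X))
pl=o-.17*x-.12*y;print("lip",pl)
for k in(0,1):print(proj(cs[k],pl+[0,0,.1]))
```

```text
[[ 0.7435 -0.0575  0.0718]
 [ 0.7917  0.0527  0.073 ]
 [ 0.3846  0.2292  0.0721]
 [ 0.3365  0.1196  0.0714]]
centre [0.5641 0.086  0.0721] y [-0.9172  0.3985  0.    ] x [0.3985 0.9172 0.    ] yaw 1.1608987555826866
[array([ 0.7438, -0.0569,  0.071 ]), array([0.7916, 0.0536, 0.071 ]), array([0.3844, 0.23  , 0.071 ]), array([0.3378, 0.1206, 0.071 ])]
[array([ 0.7436, -0.0596,  0.071 ]), array([0.7922, 0.0495, 0.071 ]), array([0.3842, 0.2275, 0.071 ]), array([0.3358, 0.1177, 0.071 ])]
scene [(-0.17, 0), (-0.168, 2), (-0.166, 6), (-0.164, 8), (-0.162, 11), (-0.16, 14), (-0.158, 20), (-0.156, 21), (-0.154, 21), (-0.152, 20), (-0.15, 20), (-0.148, 19), (-0.146, 14), (-0.144, 13), (-0.142, 8), (-0.14, 9), (-0.138, 5), (-0.136, 6), (-0.134, 4), (-0.132, 4), (-0.13, 0), (-0.128, 0), (-0.126, 0), (-0.124, 0), (-0.122, 0), (-0.12, 0), (-0.118, 0), (-0.116, 0), (-0.114, 0), (-0.112, 0), (-0.11, 0), (-0.108, 0), (-0.106, 0), (-0.104, 2), (-0.102, 4), (-0.1, 7), (-0.098, 8), (-0.096, 7), (-0.094, 9), (-0.092, 8), (-0.09, 8), (-0.088, 13), (-0.086, 15), (-0.084, 16), (-0.082, 20), (-0.08, 21), (-0.
[... 2023 characters left out ...]
4, 27), (-0.002, 24), (0.0, 23), (0.002, 24), (0.004, 26), (0.006, 26), (0.008, 25), (0.01, 23), (0.012, 20), (0.014, 16), (0.016, 12), (0.018, 7), (0.02, 6), (0.022, 5), (0.024, 6), (0.026, 10), (0.028, 17), (0.03, 23), (0.032, 27), (0.034, 26), (0.036, 25), (0.038, 25), (0.04, 24), (0.042, 25), (0.044, 25), (0.046, 24), (0.048, 24), (0.05, 24), (0.052, 23), (0.054, 24), (0.056, 22), (0.058, 13)]
ram [ 0.5403 -0.2626  0.046 ] [-0.3292 -0.1171  0.046 ]
pinkA [ 0.6735 -0.2344  0.046 ] [-0.2503 -0.228   0.046 ]
pinkB [ 0.396  -0.2282  0.046 ] [-0.3552  0.029   0.046 ]
black [ 0.5154 -0.3954  0.046 ] [-0.461  -0.1472  0.046 ]
lip [ 0.6064 -0.1177  0.    ]
[230.5784 190.2302]
[255.2538 161.3982]
```

Request:
arm_command --deltas "3.5 3.9 0 0 0 0.15 -1; 3.5 3.9 0 0 0 0.15 -1; 3.5 3.9 0 0 0 0.15 -1; 3.5 3.9 0 0 0 0.15 -1; 3.5 3.9 0 0 0 0.15 -1" --grip_force 20

```text
time_s: 0.72
ee_pos: [0.4054, -0.3307, 0.2217]
tcp_rot: [-2.623, -1.729, 0.0]
contact_force: [0.5, -0.3, 0.4]
grip_width: 0.484
finger_force: 0.0
```

Request:
arm_command --deltas "3.5 3.9 0 0.16 -0.07 0 -1; 3.5 3.9 0 0.16 -0.07 0 -1; 3.5 3.9 0 0.16 -0.07 0 -1; 3.5 3.9 0 0.16 -0.07 0 -1; 3.5 3.9 0 0.16 -0.07 0 -1"

```text
time_s: 1.35
ee_pos: [0.5808, -0.1366, 0.2222]
tcp_rot: [-2.081, -1.364, -0.98]
contact_force: [0.6, 0.8, -0.3]
grip_width: 0.004
finger_force: 0.0
```

```bash
cat >> h.py <<'E'
from scipy.spatial.transform import Rotation as Ro
def st():
    np.set_printoptions(precision=4,suppress=True)
    f=np.load("o.npz");o,x,y=f["o"],f["x"],f["y"];s=robot.sense()
    R=Ro.from_rotvec(s["tcp_rot"]).as_matrix();L=lambda v:np.array([v@x,v@y,v[2]])
    p=s["ee_pos"];print("t",s["time_s"],"q",s["qpos"],"world",p,"grip",s["grip_width"])
    print("tcp loc",L(p-o),"tip loc",L(p+.008*R[:,2]-o),"z",L(R[:,2]),"y",L(R[:,1]),"F loc",L(s["contact_force"]))
E
python3 -c "
from h import *
st()"
```

```text
t 1.35 q [-0.6731  0.4579  1.6635  0.8547  1.4038 -0.5855] world [ 0.5808 -0.1366  0.2222] grip 0.0038946260050715213
tcp loc [-0.1975 -0.104   0.2222] tip loc [-0.1914 -0.104   0.2171] z [ 0.7696 -0.0033 -0.6386] y [-0.002  -1.      0.0028] F loc [ 0.9963 -0.2037 -0.2644]
```

Request:
arm_command --deltas "0 0 -4 0 0 0 -1; 0 0 -4 0 0 0 -1; 0 0 -4 0 0 0 -1; 0 0 -3 0 0 0 -1; 0 0 -1.7 0 0 0 -1"

```text
time_s: 1.98
ee_pos: [0.5791, -0.1368, 0.0532]
tcp_rot: [-2.083, -1.364, -0.972]
contact_force: [0.8, 0.0, 0.1]
grip_width: 0.003
finger_force: 0.0
```

```bash
python3 -c "
from h import *
st()
cv2.imwrite('pics/w1.png',np.hstack([cv2.resize(cams.snapshot('wrist'),(400,300)),cv2.resize(cams.snapshot('side')[90:240,160:360],(400,300),interpolation=2)]))"
```

```text
t 1.975 q [-0.6732  0.6638  1.8093  0.9281  1.1805 -0.8661] world [ 0.5791 -0.1368  0.0532] grip 0.0026645477844810085
tcp loc [-0.1984 -0.1025  0.0532] tip loc [-0.1923 -0.1025  0.048 ] z [ 0.7666 -0.0004 -0.6421] y [-0.001  -1.     -0.0006] F loc [ 0.3051 -0.6971  0.0862]
```

View pics/w1.png

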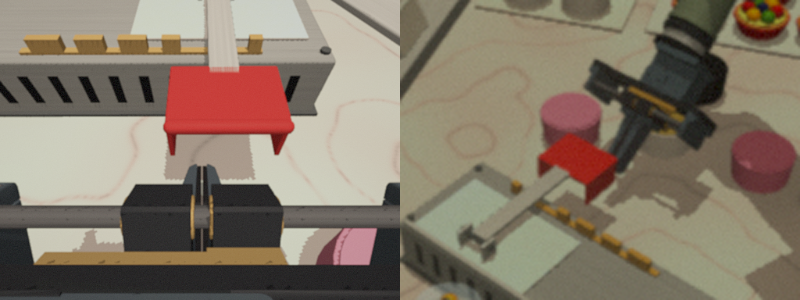

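The wrist view shows the closed fingers at (202,180), between the cheeks at (172,140) and (280,140) and in front of the lip. Now inserting.

Request:
arm_command --deltas "0.6 1.38 0 0 0 0 -1; 0.6 1.38 0 0 0 0 -1; 0.4 0.92 0 0 0 0 -1; 0 0 0 0 0 0 -1"

```text
time_s: 2.58
ee_pos: [0.5955, -0.1025, 0.0532]
tcp_rot: [-2.091, -1.373, -0.969]
contact_force: [-4.9, -10.5, -5.3]
grip_width: 0.003
finger_force: 5.8
```

```bash
python3 -c "
from h import *
st()"
```

```text
t 2.575 q [-0.6082  0.6519  1.8292  0.9687  1.1335 -0.8507] world [ 0.5955 -0.1025  0.0532] grip 0.002612549393097579
tcp loc [-0.1604 -0.104   0.0532] tip loc [-0.1543 -0.104   0.048 ] z [ 0.7606 -0.0045 -0.6492] y [-0.0015 -1.      0.0053] F loc [-11.586    0.2915  -5.3114]
```

Request:
arm_command --deltas "0 0 0.8 0 0 0 -1; 0 0 0.8 0 0 0 -1; 0 0 0.8 0 0 0 -1; 0 0 0.6 0 0 0 -1; 0 0 0 0 0 0 -1"

```text
time_s: 3.2
ee_pos: [0.5956, -0.1006, 0.0847]
tcp_rot: [-2.086, -1.369, -0.973]
contact_force: [-1.1, -4.5, -6.0]
grip_width: 0.003
finger_force: 3.9
```

```bash
python3 -c "
from h import *
st()
a=cams.snapshot('side')[90:240,160:360]
cv2.imwrite('pics/w2.png',np.hstack([cv2.resize(cams.snapshot('wrist'),(400,300)),cv2.resize(a,(400,300),interpolation=2)]))"
```

```text
t 3.2 q [-0.6075  0.609   1.8117  0.9505  1.174  -0.7964] world [ 0.5956 -0.1006  0.0847] grip 0.0034332761947162053
tcp loc [-0.1586 -0.1033  0.0847] tip loc [-0.1525 -0.1033  0.0796] z [ 0.7649 -0.0026 -0.6442] y [-0.0008 -1.      0.0031] F loc [-4.5839 -0.8316 -6.0001]
```

View pics/w2.png

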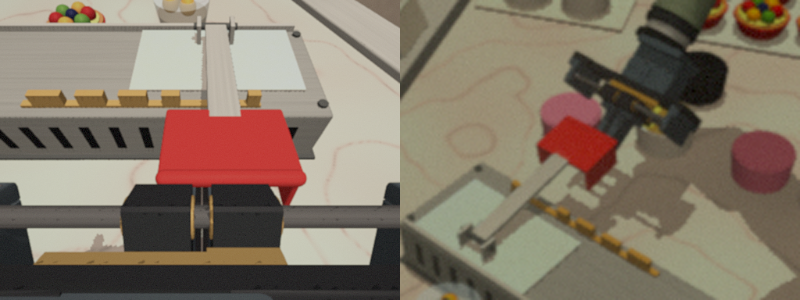

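The pull is raised clear of the comb, about 30 mm at the lip. Now sliding.

Request:
arm_command --deltas "-1.1 0.48 0 0 0 0 -1; -1.83 0.8 0 0 0 0 -1; -1.83 0.8 0 0 0 0 -1; -1.83 0.8 0 0 0 0 -1; -1.65 0.72 0 0 0 0 -1"

```text
time_s: 3.92
ee_pos: [0.513, -0.065, 0.0844]
tcp_rot: [-2.087, -1.368, -0.973]
contact_force: [-1.4, -7.3, -5.8]
grip_width: 0.007
finger_force: 4.5
```

Request:
arm_command --deltas "0 0 0 0 0 0 -1; 0 0 0 0 0 0 -1"

```text
time_s: 4.18
ee_pos: [0.5126, -0.0648, 0.0843]
tcp_rot: [-2.085, -1.368, -0.972]
contact_force: [-4.5, -6.8, -5.9]
grip_width: 0.002
finger_force: 4.7
```

```bash
python3 -c "
from h import *
st()
i=cams.snapshot('wrist');cw=cams.calibration('wrist');cv2.imwrite('pics/w3f.png',i)
f=np.load('o.npz');o,x,y=f['o'],f['x'],f['y']
for yy in(-.06,-.02,.02):print('notch px in view',proj(cw,o-.064*x+yy*y+[0,0,.086])/512*640)
cv2.imwrite('pics/w3.png',cv2.resize(i,(640,480)))
"
```

```text
t 4.175 q [-0.643   0.5177  2.0273  0.9734  1.1211 -0.9207] world [ 0.5126 -0.0648  0.0843] grip 0.0019404597386100094
tcp loc [-0.1588 -0.0128  0.0843] tip loc [-0.1527 -0.0128  0.0792] z [ 0.7648 -0.002  -0.6442] y [-0.0008 -1.      0.002 ] F loc [-7.9829  1.3963 -5.8525]
notch px in view [406.7355 151.5144]
notch px in view [336.9796 151.4722]
notch px in view [267.1681 151.43  ]
```

View pics/w3.png

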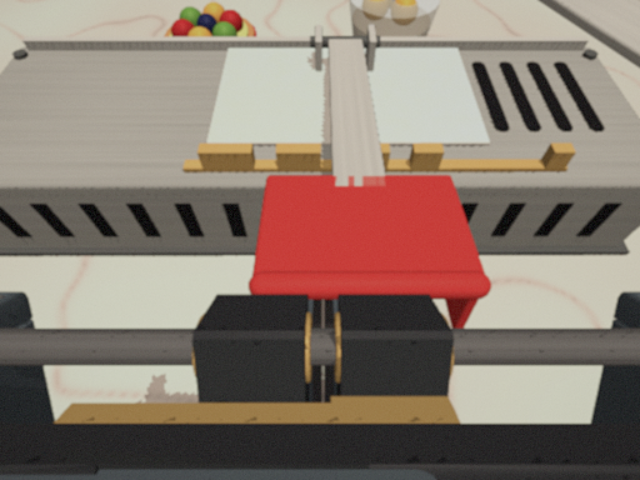

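The wrist view shows notch 3 at columns 253–278, notch 2 starting at 322, notch 1 at 388–412, and white plate corners at (210,140), (487,143), (228,48) and (462,48).

```bash
python3 -c "
from h import *
cw=cams.calibration('wrist')
f=np.load('o.npz');o,x,y=f['o'],f['x'],f['y']
L=lambda X:np.array([(X-o)@x,(X-o)@y,X[2]]).round(4)
for p in((210,140),(487,143),(228,48),(462,48)):print('plate',L(onz(cw,np.array(p)*.8,.074)))
for u in(200,253,278,322,388,412,442):print('comb',u,L(onz(cw,np.array((u,147))*.8,.086)))
for p in((20,54),(591,55)):print('bolt',L(onz(cw,np.array(p)*.8,.071)))
for p in((250,287),(490,287)):print('lip',L(onz(cw,np.array(p)*.8,.12)))
g=cv2.cvtColor(cv2.imread('pics/w3f.png'),cv2.COLOR_BGR2HSV)
r=((g[...,0]>10)&(g[...,0]<25)&(g[...,1]>110))
for v in(117,119,121,123,125,127):print(v,[ (int(i)) for i in np.flatnonzero(np.diff(r[v].astype(int)))])
"
```

```text
plate [-0.0411  0.0591  0.074 ]
plate [-0.0436 -0.1149  0.074 ]
plate [0.0631 0.0616 0.074 ]
plate [ 0.0635 -0.1205  0.074 ]
comb 200 [-0.0604  0.0591  0.086 ]
comb 253 [-0.0604  0.0285  0.086 ]
comb 278 [-0.0603  0.014   0.086 ]
comb 322 [-0.0603 -0.0114  0.086 ]
comb 388 [-0.0603 -0.0496  0.086 ]
comb 412 [-0.0603 -0.0635  0.086 ]
comb 442 [-0.0603 -0.0809  0.086 ]
bolt [0.0595 0.2233 0.071 ]
bolt [ 0.0591 -0.2211  0.071 ]
lip [-0.1685  0.0142  0.12  ]
lip [-0.1686 -0.071   0.12  ]
117 [158, 201, 220, 255, 304, 310, 329, 353, 439, 457]
119 [158, 201, 221, 255, 305, 310, 329, 353, 438, 458]
121 [158, 201, 220, 255, 305, 310, 329, 353, 437, 459]
123 [158, 201, 221, 255, 306, 310, 328, 353, 435, 458]
125 [159, 202, 221, 255, 306, 310, 328, 352, 434, 456]
127 [159, 202, 221, 255, 306, 310, 327, 353, 433, 455]
```

Request:
arm_command --deltas "-0.46 0.2 0 0 0 0 -1; -0.46 0.2 0 0 0 0 -1; 0 0 0 0 0 0 -1; 0 0 0 0 0 0 -1"

```text
time_s: 4.72
ee_pos: [0.5035, -0.0609, 0.0843]
tcp_rot: [-2.086, -1.368, -0.972]
contact_force: [-4.2, -7.1, -5.5]
grip_width: 0.006
finger_force: 4.8
```

```bash
cat > m.py <<'E'
from h import *
import sys
st()
i=cams.snapshot('wrist');cw=cams.calibration('wrist');cv2.imwrite('pics/w_%s.png'%sys.argv[1],i)
f=np.load('o.npz');o,x,y=f['o'],f['x'],f['y']
L=lambda X:np.array([(X-o)@x,(X-o)@y,X[2]]).round(4)
g=cv2.cvtColor(i,cv2.COLOR_BGR2HSV)
r=((g[...,0]>10)&(g[...,0]<25)&(g[...,1]>110))
v=int(round(proj(cw,o-.0603*x-.02*y+[0,0,.081])[1]))
print('comb',v,[float(L(onz(cw,(j+.5,v),.081))[1]) for j in np.flatnonzero(np.diff(r[v].astype(int)))])
red=((g[...,0]<8)|(g[...,0]>172))&(g[...,1]>150)&(g[...,2]>80)
k,lab,s,c=cv2.connectedComponentsWithStats(red.astype(np.uint8));j=1+np.argmax(s[1:,4]);m=lab==j
w=m.sum(1);rows=np.flatnonzero(w>0);b=int(np.argmax(w));cc=np.flatnonzero(m[b])
print('red bbox',s[j],'lip row',b,cc[0],cc[-1])
# lip height from known 84 mm width, then its y
K=np.array(cw["K"]);o0,d0=ray(cw,(cc[0]-.5,b));_,d1=ray(cw,(cc[-1]+.5,b));sc=.084/np.linalg.norm(d1-d0)
X=o0+sc*(d0+d1)/2;print('lip mid loc',L(X))
wh=(g[...,1]<45)&(g[...,2]>165)
for rr in(50,60,70,80,90,100):
    q=np.flatnonzero(wh[rr]); 
    if len(q):print('plate row',rr,q[0],q[-1],[float(L(onz(cw,(t,rr),.074))[1]) for t in(q[0]-.5,q[-1]+.5)])
E
python3 m.py 4
```

```text
t 4.725 q [-0.6476  0.5083  2.0499  0.9755  1.1156 -0.9346] world [ 0.5035 -0.0609  0.0843] grip 0.005601892882358237
tcp loc [-0.1589 -0.003   0.0843] tip loc [-0.1528 -0.003   0.0791] z [ 0.7647 -0.002  -0.6443] y [-0.0007 -1.      0.0022] F loc [-8.1657  1.0177 -5.4513]
comb 123 [0.061, 0.0294, 0.0154, -0.0066, -0.0375, -0.0507, -0.0632, -0.0824, -0.1428, -0.1591]
red bbox [  200   140   192   123 16382] lip row 226 200 391
lip mid loc [-0.1682 -0.018   0.1227]
plate row 50 0 511 [0.2396, -0.2402]
plate row 60 0 511 [0.2325, -0.2331]
plate row 70 0 511 [0.2257, -0.2264]
plate row 80 7 511 [0.2134, -0.2201]
plate row 90 18 511 [0.1984, -0.2141]
plate row 100 0 511 [0.2077, -0.2084]
```

The tooth lines up with notch 2, with the pull at -0.018 and the notch at -0.017 in the same view. Lowering.

Request:
arm_command --deltas "0 0 -0.8 0 0 0 -1; 0 0 -0.8 0 0 0 -1; 0 0 -0.8 0 0 0 -1; 0 0 -0.8 0 0 0 -1; 0 0 0 0 0 0 -1"

```text
time_s: 5.4
ee_pos: [0.5041, -0.0616, 0.0519]
tcp_rot: [-2.087, -1.367, -0.973]
contact_force: [-3.0, -7.5, -7.3]
grip_width: 0.004
finger_force: 5.2
```

```bash
python3 m.py 5 | grep -v plate
```

```text
t 5.4 q [-0.6481  0.5652  2.0702  1.0098  1.0725 -1.0074] world [ 0.5041 -0.0616  0.0519] grip 0.00409901902138798
tcp loc [-0.1593 -0.0038  0.0519] tip loc [-0.1532 -0.0039  0.0468] z [ 0.7645 -0.0036 -0.6446] y [-0.0024 -1.      0.0027] F loc [-8.1158 -0.2657 -7.2864]
comb 86 [0.0614, 0.0295, 0.0152, -0.0063, -0.0344, -0.0507, -0.0638, -0.0821, -0.1424, -0.1594]
red bbox [  200   129   195   130 18696] lip row 230 200 394
lip mid loc [-0.1711 -0.0192  0.0914]
```

Request:
arm_command --deltas "0 0 -0.5 0 0 0 -1; 0 0 -0.5 0 0 0 -1; 0 0 0 0 0 0 -1"

```text
time_s: 5.82
ee_pos: [0.504, -0.0596, 0.0432]
tcp_rot: [-2.082, -1.365, -0.975]
contact_force: [0.4, 0.6, 0.0]
grip_width: 0.007
finger_force: 0.0
```

```bash
python3 m.py 6 | grep -v plate
```

```text
t 5.825 q [-0.6464  0.5828  2.0765  1.0227  1.0643 -1.0303] world [ 0.504  -0.0596  0.0432] grip 0.00671706547132389
tcp loc [-0.1574 -0.0029  0.0432] tip loc [-0.1513 -0.0029  0.0381] z [ 0.7674 -0.0012 -0.6411] y [-0.0006 -1.      0.0011] F loc [ 0.684  -0.1621  0.0426]
comb 76 [0.0613, 0.0299, 0.0155, -0.0072, -0.0348, -0.0512, -0.0638, -0.0827, -0.1432, -0.1602]
red bbox [  198   120   207   136 21248] lip row 222 198 404
lip mid loc [-0.1706 -0.0191  0.0915]
```

The fingers are free (0 N) and the lip sits at level height. Withdrawing.

Request:
arm_command --deltas "-0.6 -1.38 0 0 0 0 -1; -0.6 -1.38 0 0 0 0 -1; -0.4 -0.92 0 0 0 0 -1; 0 0 0 0 0 0 -1"

```text
time_s: 6.38
ee_pos: [0.488, -0.0984, 0.043]
tcp_rot: [-2.085, -1.365, -0.975]
contact_force: [-0.6, 0.5, -0.2]
grip_width: 0.002
finger_force: 0.0
```

Request:
arm_command --deltas "0 0 3 0 0 0 -1; 0 0 4 0 0 0 -1; 0 0 4 0 0 0 -1; -1 -2 4 0 0 0 -1; 0 0 0 0 0 0 -1"

```text
time_s: 7.0
ee_pos: [0.4789, -0.1186, 0.1954]
tcp_rot: [-2.087, -1.371, -0.978]
contact_force: [-0.3, -0.7, -0.5]
grip_width: 0.002
finger_force: 0.0
```

```bash
python3 m.py 7 | grep -v plate; python3 -c "
from h import *
a=cams.snapshot('scene')[135:280,135:335];b=cams.snapshot('side')[120:265,165:365]
cv2.imwrite('pics/e1.png',np.hstack([cv2.resize(a,(400,290),interpolation=2),cv2.resize(b,(400,290),interpolation=2)]))"
```

```text
t 7.0 q [-0.7675  0.3618  1.9075  0.8275  1.3554 -0.7532] world [ 0.4789 -0.1186  0.1954] grip 0.001794403767238377
tcp loc [-0.2216 -0.0034  0.1954] tip loc [-0.2155 -0.0034  0.1903] z [ 0.7653 -0.0068 -0.6437] y [-0.0021 -1.      0.0082] F loc [-0.7125 -0.003  -0.5207]
comb 156 [0.0619, 0.0315, 0.0168, -0.0047, -0.0318, -0.0487, -0.0623, -0.0793, -0.1416, -0.1563]
red bbox [ 231  187   89   60 3178] lip row 207 232 317
lip mid loc [-0.1334 -0.0178  0.09  ]
```

View pics/e1.png

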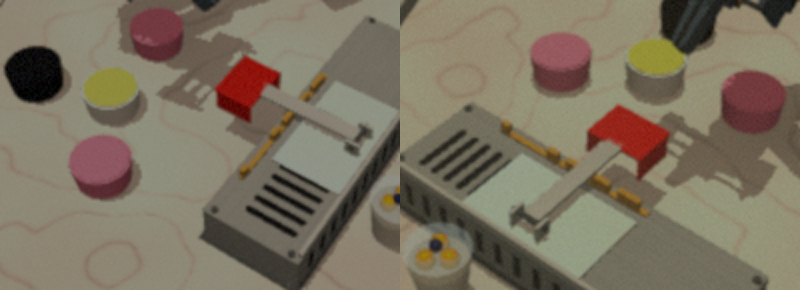

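View pics/w_7.png

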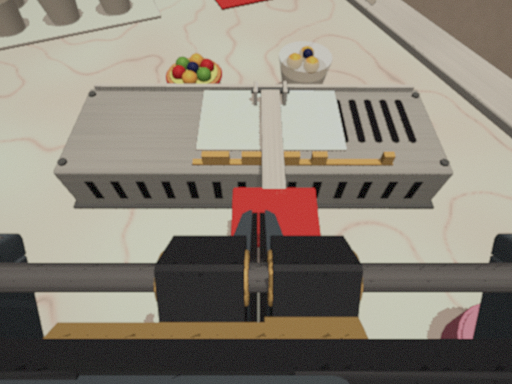

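Both views show the lever between lands 2 and 3, which is notch 2, and the desserts unmoved. I'll compare pull height and dessert positions with the start.

```bash
python3 -c "
from h import *
np.set_printoptions(precision=4,suppress=True)
cs=[cams.calibration(n) for n in('scene','side')]
f=np.load('o.npz');o,x,y=f['o'],f['x'],f['y']
def cen(i,lo):
    h=cv2.cvtColor(i,cv2.COLOR_BGR2HSV);out=[]
    for m in(((h[...,0]<8)|(h[...,0]>172))&(h[...,1]>150)&(h[...,2]>110), (h[...,0]>22)&(h[...,0]<35)&(h[...,1]>130)):
        k,_,s,c=cv2.connectedComponentsWithStats(m[130:240].astype(np.uint8) if lo else m[140:200].astype(np.uint8))
        ok=[j for j in range(1,k) if 180<c[j,0]<300 and s[j,4]>100]
        if ok:
            j=max(ok,key=lambda j:s[j,4]);out.append(c[j]+[0,130 if lo else 140])
        else: out.append(None)
    return out
A=[cen(cv2.imread('pics/scene0.png'),1),cen(cv2.imread('pics/side0.png'),0)]
B=[cen(cams.snapshot('scene'),1),cen(cams.snapshot('side'),0)]
print(A,B)
for Q in(A,B):
    X=tri(cs,[Q[0][0],Q[1][0]]);print('pull',(X-o)@x,(X-o)@y,X[2])
i0=cv2.imread('pics/scene0.png');i1=cams.snapshot('scene')
for n,(u,v) in dict(cup=(335,240),tart=(367,208)).items():
    print(n,np.abs(i0[v-16:v+16,u-16:u+16].astype(int)-i1[v-16:v+16,u-16:u+16]).mean())
st()"
```

```text
[[array([238.3347, 197.1048]), array([189.7034, 178.1921])], [array([248.6012, 168.58  ]), array([292.8654, 147.8599])]] [[array([257.8626, 175.536 ]), array([189.68  , 178.1914])], [array([279.4714, 185.6268]), array([292.8177, 147.9171])]]
pull -0.14322291145678437 -0.12146663770381957 0.09086150255199121
pull -0.14429205006117757 -0.02103481677529295 0.0898365243744822
cup 5.186197916666667
tart 4.97265625
t 7.3 q [-0.7657  0.367   1.9123  0.8273  1.3545 -0.7534] world [ 0.4776 -0.1164  0.1919] grip 0.0018997311266403434
tcp loc [-0.2201 -0.0014  0.1919] tip loc [-0.214  -0.0014  0.1868] z [ 0.767   0.0001 -0.6417] y [-0.0005 -1.     -0.0008] F loc [ 0.0135 -0.9841  0.7935]
```

The pull moved 100.4 mm along y and sits at the same height as at the start, so the tooth is fully home. The ramekin, cup and tart haven't moved.

```bash
python3 -c "
from station import robot
print(robot.job_done())"
```

```text
the job is handed in; nothing more can be done
None
```

The damper is open at the second notch with the tooth fully down and the pull released; the desserts are where they were, and I handed the job in after about 7 s of robot time (no verdict was returned).

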